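Return a spent sensor cartridge through the bin flap

TASK

On the breath-test counter, pick up the spent sensor cartridge (the one with the square body and round neck) and push it down through the sprung flap in the top of the return bin. Let go of it inside so that the cartridge stays in the bin and the flap swings fully shut behind it. Leave the round breath filter standing where it is.

Things in the scene. Friction and masses are not known exactly. Their poses are not given: they have to be found in the camera images.
- cartridge: the spent sensor cartridge, white plastic with a grey band, about 150 g, standing upright and loose on the counter: a square body 38 x 38 mm and 45 mm tall with a round neck 28 mm in diameter and 45 mm long on top (90 mm tall in all). Origin: centre of its underside; z up along the neck, x and y square to the body's sides.
- bin: return bin, white plastic box fixed to the counter, 160 (x) by 200 (y) by 190 mm tall, walls 4 mm. Its top opening, 105 (x) by 150 mm (y), centred over the origin, is filled by an dark steel flap 100 x 144 x 3 mm just below the rim. Empty inside down to a 4 mm floor. Origin: centre of its underside; z up. The flap's hinge runs parallel to y at the opening's +x edge, 51 mm from centre, 186 mm up.
- flap (a joint): flap angle in rad: 0 shut (level), growing as it swings down into the bin, stop at 1.57. A spring shuts it: about 1.2 N at mid panel starts it, 2 N opens it fully; it is smooth and slippery. The cartridge pushed in upright at the middle till its underside is 80 mm below the bin's top turns it to about 1.2; let go there, the cartridge drops to the bin's floor, clear below the flap's sweep.
- filter: round breath filter, to be left alone: white plastic disc 64 mm across, 25 mm tall, with a round tube 28 mm across on top, 80 mm tall in all, standing loose. Origin: centre of its underside; z up. A small screw-lid jar (48 mm wide, 60 mm tall) and a hand-held meter lying flat (110 x 70 x 22 mm) are near too; all three are 100 mm or more from the cartridge, centre to centre.

How it is judged:
By the outcome, as a careful person would: the job done as asked, in the order asked, and still so for the second after the job is handed in, with the robot touching nothing.
It also fails if it takes over 38 s, if anything falls off the work surface, if the arm or the gripper's body presses on something with over 40 N, if the wrist force passes 120 N, or if a joint passes its speed limit or range.

ROBOT

A 7-joint arm with a two-finger parallel gripper is mounted at the origin on the work surface. World frame = base frame: x ahead of the robot, y to its left, z up, the work surface at z = 0. Lengths are in m, angles in rad, forces in N, time in s.
With the tool pointing down it reaches from about 0.4 to 0.85 m from the base axis. Payload 4.4 kg.
Tool frame: the origin (TCP) lies between the finger pads; the fingertips stand 8 mm ahead of it and the grasp point (between the pads) lies 11 mm behind it (arm.tcp_to_tips is the distance from the TCP to the fingertips, in m); z points along the fingers, y is the line along which they close (so a half turn about z gives the same grasp; the last joint's range is limited). The gripper opens to 94 mm and grips with 3 to 60 N. Pads are 16 mm wide; open, the fingers measure 119 mm over their backs; the gripper's body (75 mm by 177 mm) begins 78 mm behind the grasp point.
Start: joints at [1.08, 0.628, 0.038, 1.517, -0.027, 0.996, -0.02], TCP at [0.268, -0.592, 0.213] pointing down, gripper open.
Joint ranges: [-3.06, 3.06], [-0.37, 2.12], [-1.25, 1.32], [0.18, 2.47], [-1.1, 4.24], [0.23, 1.98], [-2.94, 2.94]. Speed limits (rad/s): [2.57, 2.57, 3.14, 3.14, 3.14, 3.14, 3.14].

INTERFACE

Orientations are given as a 3x3 rotation matrix whose columns are the frame's x, y, z axes.
In Python, from cell import arm, imaging gives the robot as it stands. The module is installed in compiled form; this text tells all that it offers.
- The arm moves only by the tool servo_tool, never from a script. Its argument "targets" is a list of rows, each an object of numbers: "ax", "ay", "az": the turn, a rotation vector about the tool's x, y, z in degrees; "x", "y", "z": the shift along the tool's x, y, z in m; "claw": the finger opening in m, from 0 to 0.094. In form: [{"ax": .., "ay": .., "az": .., "x": .., "y": .., "z": .., "claw": ..}, ...]. A call has 1 to 10 rows; each row is the pose to reach, as a shift and turn from the pose commanded when the call began, along the tool's axes at that moment; what a row does not reach only later rows make up. A row lasts 1/12 s, in which the tool goes at most 41.7 mm and 7.16 degrees, less where a joint would pass 70% of its speed; a pose out of reach is approached as far as the arm can. A call with a gripper value outside its range is refused whole. The fingers move at their own pace and stop on an object; the grip force is fixed at half the most. Time passes only in rows, so rows that repeat a pose let the fingers close. It gives the time, the measured TCP pose, the force, the opening and the grip force at its end, in the units of the state.
- arm.observe(): the state, without advancing time (a new reading comes with each control period).
- imaging.get_image(name): name is "side" or "top" or "wrist"; returns the picture (400x640x3 uint8, red, green, blue); there is no depth.
- imaging.camera_params(name): a dict with "vertical_fov" (degrees; the focal length in pixels is half the picture's height over the tangent of half this angle, whatever the lens; pixels are square), "cx", "cy" (the principal point, pixels), "D" ([k1, k2, p1, p2, k3] as OpenCV has them; the pictures are not rectified), "rvec" (rotation vector, rad) and "tvec" (3), from world to camera coordinates, as OpenCV has them; the wrist camera has in their place "T_tool_cam" (4x4, takes a point from camera to tool coordinates, whose origin is the TCP and whose axes are the flange's). Camera axes: x right, y down, z forward; pixel columns grow to the right and rows downward; lengths in m; the calibration is good to about 2 mm. A picture is of the moment at which its call begins: read the wrist's pose just before it. camera_params takes no time and is no camera call.
- arm.hand_in(): hands the job in; it is judged then, once.
Trained networks look in the newest picture that a camera, given by its name, has taken for a name from the list of things; names that differ only in an ending like _2 or _b are one class to them, and where a whole thing is asked for, a point or a joint stands for the part that bears it (a point fixed in the world has none). Each returns a list of dicts, best first, with "p" (0 to 1); they miss things now and then, are a little off and sometimes report something else, mostly with a low value. They report only what shows in the picture. A call takes as long as a camera call.
- imaging.find_in(camera, label): "location" ([column, row] in pixels, amid what is visible of it).
- imaging.pinpoint(camera, label): "location" ([column, row] in pixels: a listed point, or the origin of a listed thing).
The state is a dict: "t": time; "q": joint angles; "qvel": joint speeds; "joint_torque": joint torques, N m; "ee_pos": TCP position; "eef_rot": TCP orientation; "wrist_force": force on the tool from outside, world axes, zero at the start; "wrist_torque": the same for the moment, N m; "grip_width": opening from 0.0 (shut) to 1.0 (fully open); "grip_force": force on a finger pad.
Only numpy, scipy, OpenCV 4.12 (cv2) and the standard library are available. Lean on these libraries where they do the work, as an engineer would, in place of code of your own. Each camera call takes 0.05 s, during which the arm holds its last target. There are 200 camera calls.

## Working session

There is one attempt and no reset: what is moved stays moved. The work goes in short steps, Python scripts to look and compute and a tool call to move; the robot and the scene stay as the last step left them, time stands still between calls to the robot, and variables do not carry over. Pictures are saved under pics/ and viewed, at most 10 in all, crops included, and the job is handed in when it is done.

Besides the shell and the picture viewer there is one more tool, called as a command line: name --argument value ..., lists and objects as JSON in quotes. servo_tool: Moves the arm, as the interface text tells. Its arguments: {"type":"object","properties":{"targets":{"type":"array","items":{"type":"object","properties":{"ax":{"type":"number"},"ay":{"type":"number"},"az":{"type":"number"},"x":{"type":"number"},"y":{"type":"number"},"z":{"type":"number"},"claw":{"type":"number"}}}}},"required":["targets"]}

```bash
mkdir -p pics; python3 - <<'E'
from cell import arm, imaging
import cv2
s=arm.observe(); print(s['t'],s['ee_pos'],s['eef_rot'],s['grip_width'])
for c in ['side','top']:
    im=imaging.get_image(c); cv2.imwrite(f'pics/{c}0.png',im[:,:,::-1])
    p=imaging.camera_params(c); print(c,p)
    for l in ['cartridge','bin','filter']:
        print(l,[(r['p'],r['location']) for r in imaging.pinpoint(c,l)[:3]])
print(imaging.camera_params('wrist'))
E
```

```text
0.0 [ 0.26763134 -0.59161444  0.2125797 ] [[ 9.11105320e-01  4.12172795e-01 -8.26201166e-04]
 [ 4.12173620e-01 -9.11103717e-01  1.71007970e-03]
 [-4.79066222e-05 -1.89860104e-03 -9.99998197e-01]] 1.001915480978687
side {'vertical_fov': 46.02918189088115, 'cx': 323.71511841575784, 'cy': 197.8448566640345, 'D': array([0.04727408, 0.        , 0.        , 0.        , 0.        ]), 'rvec': array([ 0.89706392, -2.4186498 ,  1.17152369]), 'tvec': array([0.41940314, 0.30330599, 0.75599781])}
cartridge [(0.64, [323.7, 272.7])]
bin [(0.85, [388.1, 175.4])]
filter [(0.71, [276.1, 239.3])]
top {'vertical_fov': 56.960503423909365, 'cx': 318.6895944522929, 'cy': 199.70748450683615, 'D': array([-0.08724234,  0.        ,  0.        ,  0.        ,  0.        ]), 'rvec': array([ 2.16172801, -2.20873767,  0.07001423]), 'tvec': array([0.02288025, 0.57179467, 0.77601721])}
cartridge [(0.68, [286.2, 243.4])]
bin [(0.7, [454.9, 189.5])]
filter [(0.82, [286.1, 180.7])]
{'vertical_fov': 66.3890520714675, 'cx': 317.36142258424655, 'cy': 195.68828366998687, 'D': array([-0.05640783,  0.        ,  0.        ,  0.        ,  0.        ]), 'T_tool_cam': array([[-1.00230095e-03, -9.64637717e-01, -2.63577445e-01,
         7.74088266e-02],
       [ 9.99999460e-01, -1.03912251e-03,  2.89721993e-07,
         5.19948195e-04],
       [-2.74168733e-04, -2.63577302e-01,  9.64638238e-01,
        -1.70140802e-01],
       [ 0.00000000e+00,  0.00000000e+00,  0.00000000e+00,
         1.00000000e+00]])}
```

View pics/side0.png

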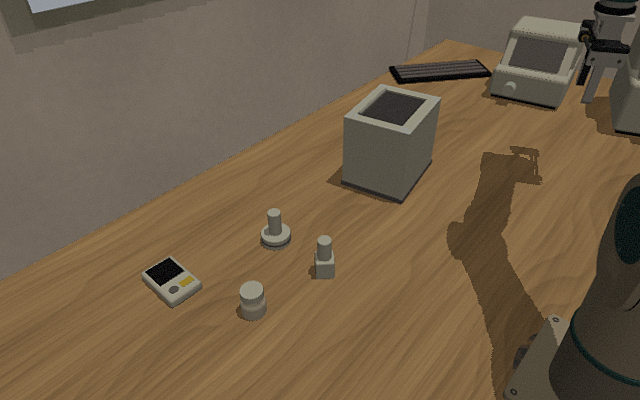

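View pics/top0.png

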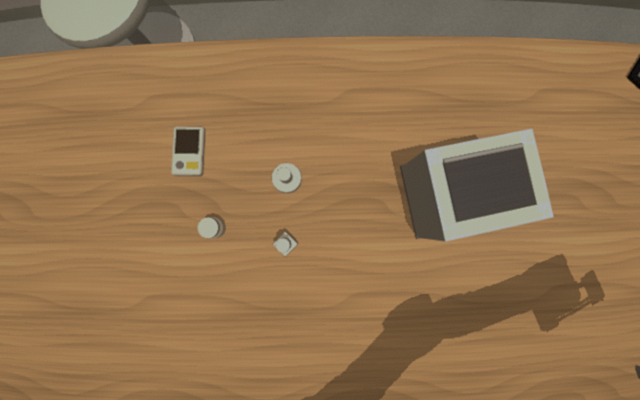

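```bash
cat > h.py <<'E'
import numpy as np, cv2
from cell import arm, imaging
def K(p):
    f=200/np.tan(np.radians(p['vertical_fov']/2)); return np.array([[f,0,p['cx']],[0,f,p['cy']],[0,0,1]])
def cam(c):
    p=imaging.camera_params(c)
    if 'rvec' in p: R=cv2.Rodrigues(p['rvec'])[0]; t=p['tvec']
    else:
        s=arm.observe(); T=np.eye(4); T[:3,:3]=s['eef_rot']; T[:3,3]=s['ee_pos']
        M=np.linalg.inv(T@p['T_tool_cam']); R=M[:3,:3]; t=M[:3,3]
    return K(p),p['D'],R,t
def onz(C,uv,z):
    k,D,R,t=C; n=cv2.undistortPoints(np.array([[uv]],float),k,D)[0,0]
    d=R.T@np.array([n[0],n[1],1]); o=-R.T@t; return o+d*(z-o[2])/d[2]
def proj(C,X):
    k,D,R,t=C; return cv2.projectPoints(np.array(X,float),cv2.Rodrigues(R)[0],t,k,D)[0][:,0]
E
python3 - <<'E'
from h import *
for c,d in dict(side=dict(cart=[323.7,272.7],bin=[388.1,175.4],filt=[276.1,239.3]),top=dict(cart=[286.2,243.4],bin=[454.9,189.5],filt=[286.1,180.7])).items():
    C=cam(c)
    for k,v in d.items(): print(c,k,onz(C,v,0))
E
```

```text
side cart [ 4.79411341e-01  8.64697522e-02 -1.11022302e-16]
side bin [ 0.57378694 -0.27714501  0.        ]
side filt [0.62233657 0.07994172 0.        ]
top cart [0.47879816 0.0840662  0.        ]
top bin [ 0.58975736 -0.29466837  0.        ]
top filt [0.61732876 0.08208143 0.        ]
```

```bash
python3 - <<'E'
from h import *
im=cv2.imread('pics/top0.png'); g=cv2.cvtColor(im,cv2.COLOR_BGR2GRAY); C=cam('top')
c=np.array([[426,152],[532,131],[552,216],[445,240]],np.float32).reshape(-1,1,2)
c=cv2.cornerSubPix(g,c,(4,4),(-1,-1),(3,30,.01))[:,0]
P=np.array([onz(C,p,.19) for p in c]);print(c,P,P.mean(0))
for a,b in [(0,1),(1,2),(2,3),(3,0)]:
    d=P[b]-P[a];print(np.linalg.norm(d),np.degrees(np.arctan2(d[1],d[0])))
i=np.array([[443,158],[532,147],[537,205],[456,222]],np.float32)
print([onz(C,p,.186) for p in i])
a=cv2.resize(im[215:275,255:315],None,fx=8,fy=8,interpolation=cv2.INTER_CUBIC)
b=cv2.resize(im[115:255,395:565],None,fx=3,fy=3)[:480,:]
b=cv2.resize(im[115:255,395:565][:, :],None,fx=1.85,fy=1.85); 
o=np.zeros((480,800,3),np.uint8);o[:,:480]=a;o[:b.shape[0],480:480+b.shape[1]]=b[:,:320];cv2.imwrite('pics/crop.png',o)
E
```

```text
[[424.17368 149.59332]
 [531.66736 128.20624]
 [552.895   216.33185]
 [444.6644  240.55853]] [[ 0.64317598 -0.17341799  0.19      ]
 [ 0.67953861 -0.3703893   0.19      ]
 [ 0.52256667 -0.39915385  0.19      ]
 [ 0.48646768 -0.20226153  0.19      ]] [ 0.58293723 -0.28630567  0.19      ]
0.20029961388485834 -79.540457968261
0.15958567682405142 -169.6159560879137
0.2001742391464508 100.38944003380006
0.15934064556512817 10.429064011802069
[array([ 0.62870824, -0.20704199,  0.186     ]), array([ 0.64647884, -0.37067303,  0.186     ]), array([ 0.54326377, -0.37290292,  0.186     ]), array([ 0.51742577, -0.22471815,  0.186     ])]
```

View pics/crop.png

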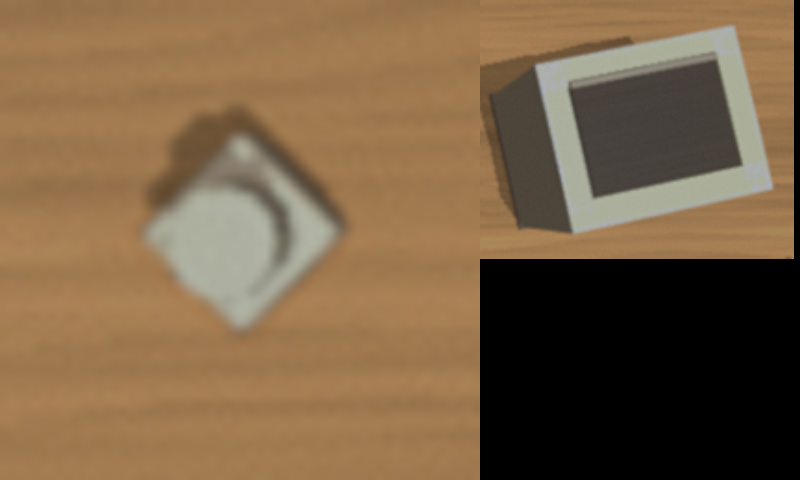

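```bash
cat >> h.py <<'E'
from scipy.spatial.transform import Rotation as Ro
def delta(pos,yaw):
    s=arm.observe(); R=s['eef_rot']; y=np.radians(yaw)
    G=np.array([[np.cos(y),np.sin(y),0],[np.sin(y),-np.cos(y),0],[0,0,-1]])
    print('t',s['t'],'pos',s['ee_pos'].round(4),'q',np.round(s['q'],2),'F',np.round(s['wrist_force'],1),'g',s['grip_width'],s['grip_force'])
    print('shift mm',(R.T@(np.array(pos)-s['ee_pos'])*1e3).round(1),'turn deg',Ro.from_matrix(R.T@G).as_rotvec(degrees=True).round(2))
E
python3 - <<'E'
from h import *
C=cam('top')
c=np.array([[240,130],[345,228],[242,330],[143,236]])/8+[254.56,214.56]
P=np.array([onz(C,p,.045) for p in c]);print(P,P.mean(0))
for a,b in [(0,1),(1,2),(2,3),(3,0)]:
    d=P[b]-P[a];print(np.linalg.norm(d),np.degrees(np.arctan2(d[1],d[0]))%90)
print('neck',onz(C,np.array([221,242])/8+[254.56,214.56],.09))
delta([.482,.085,.20],45)
E
```

```text
[[0.5071427  0.08284875 0.045     ]
 [0.48122674 0.05600292 0.045     ]
 [0.45540047 0.08321153 0.045     ]
 [0.48016878 0.10854908 0.045     ]] [0.48098467 0.08265307 0.045     ]
0.03731401865646581 46.00967099424639
0.03751406133591231 43.506940590214555
0.0354324854087208 45.65089440891634
0.037257207054736854 46.38506379118134
neck [0.4805918  0.08359284 0.09      ]
t 0.4 pos [ 0.2679 -0.5922  0.2133] q [ 1.08  0.63  0.04  1.52 -0.03  1.   -0.02] F [-0.5  0.   0. ] g 1.0022112287750575 0.0
shift mm [ 474.1 -528.8   13.5] turn deg [-1.000e-02 -1.000e-02 -2.066e+01]
```

servo_tool --targets '[{"x": 0.24, "y": -0.264, "z": 0.0, "az": -10}, {"x": 0.24, "y": -0.264, "z": 0.0, "az": -10}, {"x": 0.24, "y": -0.264, "z": 0.0, "az": -10}, {"x": 0.24, "y": -0.264, "z": 0.0, "az": -10}, {"x": 0.24, "y": -0.264, "z": 0.0, "az": -10}, {"x": 0.24, "y": -0.264, "z": 0.0, "az": -10}, {"x": 0.24, "y": -0.264, "z": 0.0, "az": -10}, {"x": 0.24, "y": -0.264, "z": 0.0, "az": -10}, {"x": 0.24, "y": -0.264, "z": 0.0, "az": -10}, {"x": 0.24, "y": -0.264, "z": 0.0, "az": -10}]'

```text
invalid input at $.targets[0]: expected keys ax, ay, az, x, y, z, claw
```

```bash
python3 -c "
from h import *
delta([.481,.084,.20],45)"
```

```text
t 0.4 pos [ 0.2679 -0.5922  0.2133] q [ 1.08  0.63  0.04  1.52 -0.03  1.   -0.02] F [-0.5  0.   0. ] g 1.0022112287750575 0.0
shift mm [ 472.8 -528.3   13.5] turn deg [-1.000e-02 -1.000e-02 -2.066e+01]
```

servo_tool --targets '[{"x": 0.24, "y": -0.264, "z": 0.0, "ax": 0, "ay": 0, "az": -10, "claw": 0.094}, {"x": 0.24, "y": -0.264, "z": 0.0, "ax": 0, "ay": 0, "az": -10, "claw": 0.094}, {"x": 0.24, "y": -0.264, "z": 0.0, "ax": 0, "ay": 0, "az": -10, "claw": 0.094}, {"x": 0.24, "y": -0.264, "z": 0.0, "ax": 0, "ay": 0, "az": -10, "claw": 0.094}, {"x": 0.24, "y": -0.264, "z": 0.0, "ax": 0, "ay": 0, "az": -10, "claw": 0.094}, {"x": 0.24, "y": -0.264, "z": 0.0, "ax": 0, "ay": 0, "az": -10, "claw": 0.094}, {"x": 0.24, "y": -0.264, "z": 0.0, "ax": 0, "ay": 0, "az": -10, "claw": 0.094}, {"x": 0.24, "y": -0.264, "z": 0.0, "ax": 0, "ay": 0, "az": -10, "claw": 0.094}, {"x": 0.24, "y": -0.264, "z": 0.0, "ax": 0, "ay": 0, "az": -10, "claw": 0.094}, {"x": 0.24, "y": -0.264, "z": 0.0, "ax": 0, "ay": 0, "az": -10, "claw": 0.094}]'

```text
t: 1.23
ee_pos: [0.3797, -0.2471, 0.2138]
eef_rot: [[0.821, 0.571, 0.001], [0.571, -0.821, 0.003], [0.002, -0.002, -1.0]]
wrist_force: [-0.7, -0.8, 0.3]
grip_width: 1.004
grip_force: 0.0
```

```bash
python3 -c "
from h import *
delta([.481,.084,.20],45)"
```

```text
t 1.2333 pos [ 0.3797 -0.2471  0.2138] q [ 0.55  0.35 -0.05  2.04  0.02  0.75 -0.47] F [-0.7 -0.8  0.3] g 1.0042396188527178 0.0
shift mm [ 272.3 -213.8   14.7] turn deg [ -0.08  -0.13 -10.15]
```

servo_tool --targets '[{"x": 0.272, "y": -0.214, "z": 0.013, "ax": 0, "ay": 0, "az": -10.1, "claw": 0.094}, {"x": 0.272, "y": -0.214, "z": 0.013, "ax": 0, "ay": 0, "az": -10.1, "claw": 0.094}, {"x": 0.272, "y": -0.214, "z": 0.013, "ax": 0, "ay": 0, "az": -10.1, "claw": 0.094}, {"x": 0.272, "y": -0.214, "z": 0.013, "ax": 0, "ay": 0, "az": -10.1, "claw": 0.094}, {"x": 0.272, "y": -0.214, "z": 0.013, "ax": 0, "ay": 0, "az": -10.1, "claw": 0.094}, {"x": 0.272, "y": -0.214, "z": 0.013, "ax": 0, "ay": 0, "az": -10.1, "claw": 0.094}, {"x": 0.272, "y": -0.214, "z": 0.013, "ax": 0, "ay": 0, "az": -10.1, "claw": 0.094}, {"x": 0.272, "y": -0.214, "z": 0.013, "ax": 0, "ay": 0, "az": -10.1, "claw": 0.094}, {"x": 0.272, "y": -0.214, "z": 0.013, "ax": 0, "ay": 0, "az": -10.1, "claw": 0.094}, {"x": 0.272, "y": -0.214, "z": 0.013, "ax": 0, "ay": 0, "az": -10.1, "claw": 0.094}]'

```text
t: 2.07
ee_pos: [0.483, 0.0812, 0.2004]
eef_rot: [[0.71, 0.704, 0.001], [0.704, -0.71, 0.002], [0.002, -0.0, -1.0]]
wrist_force: [0.5, -0.5, -0.3]
grip_width: 0.995
grip_force: 0.0
```

```bash
python3 - <<'E'
from h import *
C=cam('wrist'); im=imaging.get_image('wrist')
o=im[:,:,::-1].copy(); x,y=.481,.0833
a=np.radians(45+90*np.arange(4)); s=.019*2**.5
for z in (0.,.045):
    b=np.radians(45)
    q=proj(C,[[x+s*np.cos(t+b),y+s*np.sin(t+b),z] for t in a]); cv2.polylines(o,[q.round().astype(int)],True,(0,0,255),1)
t=np.linspace(0,6.28,40)
q=proj(C,[[x+.014*np.cos(k),y+.014*np.sin(k),.09] for k in t]); cv2.polylines(o,[q.round().astype(int)],True,(255,0,0),1)
cv2.imwrite('pics/w1.png',o)
delta([x,y,.058],45)
E
```

```text
t 2.1167 pos [0.4821 0.078  0.2003] q [-0.11  0.42 -0.15  1.97  0.09  0.76 -1.1 ] F [ 0.6 -0.4 -0.7] g 0.9992485570612005 0.0
shift mm [  2.9  -4.6 142.3] turn deg [ 0.01  0.   -0.41]
```

View pics/w1.png

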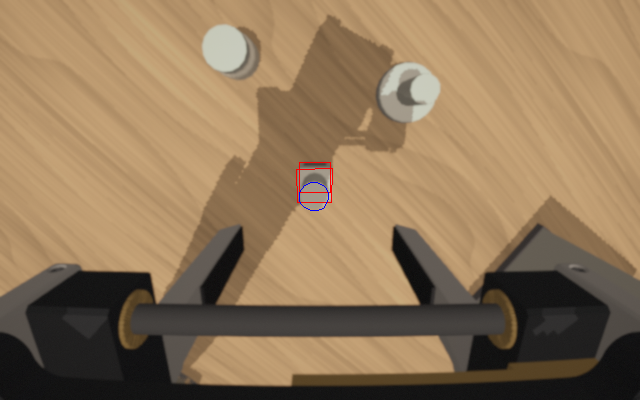

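servo_tool --targets '[{"x": 0.003, "y": -0.004, "z": 0.04, "ax": 0, "ay": 0, "az": 0, "claw": 0.094}, {"x": 0.003, "y": -0.004, "z": 0.08, "ax": 0, "ay": 0, "az": 0, "claw": 0.094}, {"x": 0.003, "y": -0.004, "z": 0.1, "ax": 0, "ay": 0, "az": 0, "claw": 0.094}, {"x": 0.003, "y": -0.004, "z": 0.1, "ax": 0, "ay": 0, "az": 0, "claw": 0.094}, {"x": 0.003, "y": -0.004, "z": 0.1, "ax": 0, "ay": 0, "az": 0, "claw": 0.094}, {"x": 0.003, "y": -0.004, "z": 0.1, "ax": 0, "ay": 0, "az": 0, "claw": 0.094}]'

```text
t: 2.62
ee_pos: [0.482, 0.0809, 0.1017]
eef_rot: [[0.716, 0.698, 0.002], [0.698, -0.716, -0.0], [0.001, 0.002, -1.0]]
wrist_force: [0.3, -0.6, 0.3]
grip_width: 1.0
grip_force: 0.0
```

```bash
python3 - <<'E'
from h import *
for i in range(3):
    delta([.481,.0833,.058],45); imaging.get_image('wrist')
E
```

```text
t 2.6167 pos [0.482  0.0809 0.1017] q [-0.15  0.58 -0.11  2.06  0.13  0.5  -1.15] F [ 0.3 -0.6  0.3] g 0.9998542221044306 0.0
shift mm [ 0.9 -2.5 43.7] turn deg [ 0.09 -0.06 -0.69]
t 2.6667 pos [0.4824 0.0814 0.1021] q [-0.15  0.58 -0.11  2.06  0.13  0.5  -1.15] F [1.1 0.  0.4] g 1.002390893223463 0.0
shift mm [ 0.3 -2.4 44.1] turn deg [ 0.11 -0.13 -0.67]
t 2.7167 pos [0.4824 0.0817 0.1022] q [-0.15  0.58 -0.11  2.06  0.13  0.5  -1.15] F [0.  0.9 0.1] g 1.0021641662713663 0.0
shift mm [-0.  -2.2 44.2] turn deg [ 0.12 -0.15 -0.64]
```

servo_tool --targets '[{"x": 0, "y": -0.002, "z": 0.025, "ax": 0, "ay": 0, "az": -0.6, "claw": 0.094}, {"x": 0, "y": -0.002, "z": 0.043, "ax": 0, "ay": 0, "az": -0.6, "claw": 0.094}, {"x": 0, "y": -0.002, "z": 0.043, "ax": 0, "ay": 0, "az": -0.6, "claw": 0.094}, {"x": 0, "y": -0.002, "z": 0.043, "ax": 0, "ay": 0, "az": -0.6, "claw": 0.045}, {"x": 0, "y": -0.002, "z": 0.043, "ax": 0, "ay": 0, "az": -0.6, "claw": 0.036}, {"x": 0, "y": -0.002, "z": 0.043, "ax": 0, "ay": 0, "az": -0.6, "claw": 0.032}, {"x": 0, "y": -0.002, "z": 0.043, "ax": 0, "ay": 0, "az": -0.6, "claw": 0.028}, {"x": 0, "y": -0.002, "z": 0.043, "ax": 0, "ay": 0, "az": -0.6, "claw": 0.02}, {"x": 0, "y": -0.002, "z": 0.043, "ax": 0, "ay": 0, "az": -0.6, "claw": 0.0}, {"x": 0, "y": -0.002, "z": 0.043, "ax": 0, "ay": 0, "az": -0.6, "claw": 0.0}]'

```text
t: 3.6
ee_pos: [0.4798, 0.0837, 0.0578]
eef_rot: [[0.707, 0.708, 0.001], [0.708, -0.707, 0.0], [0.0, 0.0, -1.0]]
wrist_force: [0.9, -0.1, 0.5]
grip_width: 0.541
grip_force: 0.0
```

servo_tool --targets '[{"x": 0, "y": 0, "z": 0, "ax": 0, "ay": 0, "az": 0, "claw": 0.0}, {"x": 0, "y": 0, "z": 0, "ax": 0, "ay": 0, "az": 0, "claw": 0.0}, {"x": 0, "y": 0, "z": 0, "ax": 0, "ay": 0, "az": 0, "claw": 0.0}, {"x": 0, "y": 0, "z": 0, "ax": 0, "ay": 0, "az": 0, "claw": 0.0}, {"x": 0, "y": 0, "z": 0, "ax": 0, "ay": 0, "az": 0, "claw": 0.0}, {"x": 0, "y": 0, "z": 0, "ax": 0, "ay": 0, "az": 0, "claw": 0.0}, {"x": 0, "y": 0, "z": 0, "ax": 0, "ay": 0, "az": 0, "claw": 0.0}, {"x": 0, "y": 0, "z": 0, "ax": 0, "ay": 0, "az": 0, "claw": 0.0}]'

```text
t: 4.27
ee_pos: [0.4796, 0.0837, 0.0574]
eef_rot: [[0.707, 0.708, -0.0], [0.708, -0.707, -0.0], [-0.0, -0.0, -1.0]]
wrist_force: [0.1, 0.3, -0.9]
grip_width: 0.291
grip_force: 30.0
```

servo_tool --targets '[{"x": 0, "y": 0, "z": -0.03, "ax": 0, "ay": 0, "az": 0, "claw": 0.0}, {"x": 0, "y": 0, "z": -0.065, "ax": 0, "ay": 0, "az": 0, "claw": 0.0}, {"x": 0, "y": 0, "z": -0.1, "ax": 0, "ay": 0, "az": 0, "claw": 0.0}, {"x": 0, "y": 0, "z": -0.135, "ax": 0, "ay": 0, "az": 0, "claw": 0.0}, {"x": 0, "y": 0, "z": -0.17, "ax": 0, "ay": 0, "az": 0, "claw": 0.0}, {"x": 0, "y": 0, "z": -0.205, "ax": 0, "ay": 0, "az": 0, "claw": 0.0}, {"x": 0, "y": 0, "z": -0.233, "ax": 0, "ay": 0, "az": 0, "claw": 0.0}, {"x": 0, "y": 0, "z": -0.233, "ax": 0, "ay": 0, "az": 0, "claw": 0.0}, {"x": 0, "y": 0, "z": -0.233, "ax": 0, "ay": 0, "az": 0, "claw": 0.0}]'

```text
t: 5.02
ee_pos: [0.4801, 0.0838, 0.2915]
eef_rot: [[0.707, 0.708, 0.003], [0.708, -0.707, 0.0], [0.002, 0.002, -1.0]]
wrist_force: [-0.4, 0.2, -1.5]
grip_width: 0.292
grip_force: 30.0
```

```bash
python3 - <<'E'
from h import *
im=imaging.get_image('side'); cv2.imwrite('pics/s2.png',im[:,:,::-1])
delta([.583,-.2863,.29],10.4)
E
```

```text
t 5.0667 pos [0.479  0.0835 0.2901] q [-0.1   0.31 -0.17  1.85  0.06  0.99 -1.08] F [-0.6 -0.2 -1.8] g 0.29192744431098266 29.98601496219635
shift mm [-1.882e+02  3.349e+02  1.000e-01] turn deg [-0.    0.04 34.64]
```

View pics/s2.png

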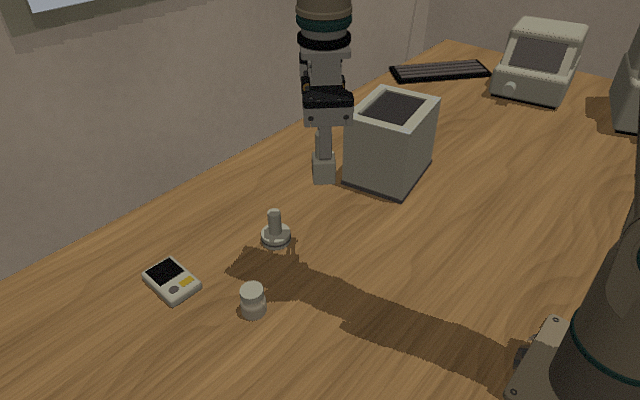

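The side view shows the cartridge upright in the gripper at about (323,165), with the filter still at (275,232).

servo_tool --targets '[{"x": -0.015, "y": 0.027, "z": 0, "ax": 0, "ay": 0, "az": 3, "claw": 0.0}, {"x": -0.032, "y": 0.057, "z": 0, "ax": 0, "ay": 0, "az": 6, "claw": 0.0}, {"x": -0.05, "y": 0.089, "z": 0, "ax": 0, "ay": 0, "az": 10, "claw": 0.0}, {"x": -0.068, "y": 0.121, "z": 0, "ax": 0, "ay": 0, "az": 14, "claw": 0.0}, {"x": -0.086, "y": 0.153, "z": 0, "ax": 0, "ay": 0, "az": 18, "claw": 0.0}, {"x": -0.104, "y": 0.185, "z": 0, "ax": 0, "ay": 0, "az": 22, "claw": 0.0}, {"x": -0.122, "y": 0.217, "z": 0, "ax": 0, "ay": 0, "az": 26, "claw": 0.0}, {"x": -0.14, "y": 0.249, "z": 0, "ax": 0, "ay": 0, "az": 30, "claw": 0.0}, {"x": -0.158, "y": 0.281, "z": 0, "ax": 0, "ay": 0, "az": 33, "claw": 0.0}, {"x": -0.172, "y": 0.306, "z": 0, "ax": 0, "ay": 0, "az": 34.6, "claw": 0.0}]'

```text
t: 5.9
ee_pos: [0.5733, -0.2572, 0.2874]
eef_rot: [[0.984, 0.177, -0.005], [0.177, -0.984, 0.0], [-0.005, -0.001, -1.0]]
wrist_force: [-0.4, 0.7, -1.2]
grip_width: 0.292
grip_force: 30.0
```

```bash
python3 -c "
from h import *
imaging.get_image('wrist');imaging.get_image('wrist')
delta([.583,-.2863,.29],10.4)"
```

```text
t 6.0 pos [ 0.5727 -0.2606  0.2869] q [ 0.34  0.53  0.07  1.48 -0.04  1.13 -0.98] F [-0.   0.1 -1.6] g 0.2905629068059442 29.98570203781128
shift mm [ 5.7 27.1 -3. ] turn deg [ 0.11  0.33 -0.45]
```

servo_tool --targets '[{"x": 0.005, "y": 0.024, "z": -0.003, "ax": 0, "ay": 0.3, "az": -0.4, "claw": 0.0}, {"x": 0.005, "y": 0.024, "z": -0.003, "ax": 0, "ay": 0.3, "az": -0.4, "claw": 0.0}, {"x": 0.005, "y": 0.024, "z": -0.003, "ax": 0, "ay": 0.3, "az": -0.4, "claw": 0.0}, {"x": 0.005, "y": 0.024, "z": -0.003, "ax": 0, "ay": 0.3, "az": -0.4, "claw": 0.0}]'

```text
t: 6.33
ee_pos: [0.5831, -0.2751, 0.2918]
eef_rot: [[0.982, 0.189, 0.002], [0.189, -0.982, 0.003], [0.003, -0.003, -1.0]]
wrist_force: [0.2, -0.3, -1.4]
grip_width: 0.29
grip_force: 30.0
```

```bash
python3 - <<'E'
from h import *
im=imaging.get_image('side'); cv2.imwrite('pics/s3.png',cv2.resize(im[0:250,250:570,::-1],None,fx=2,fy=2))
delta([.583,-.2863,.29],10.4)
E
```

```text
t 6.3833 pos [ 0.5833 -0.2749  0.2923] q [ 0.36  0.55  0.07  1.43 -0.04  1.16 -0.95] F [ 0.5  0.6 -1.5] g 0.29625213137039885 29.985879957675934
shift mm [-2.5 11.1  2.2] turn deg [-0.14 -0.2   0.53]
```

View pics/s3.png

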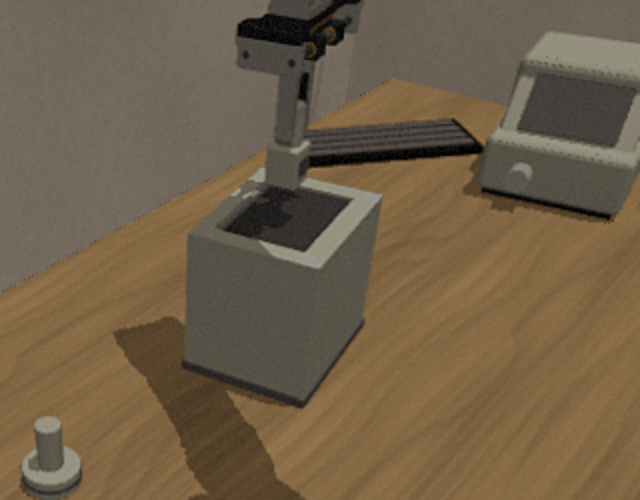

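servo_tool --targets '[{"x": -0.002, "y": 0.01, "z": 0, "ax": 0, "ay": 0, "az": 0.5, "claw": 0.0}, {"x": -0.002, "y": 0.01, "z": 0.005, "ax": 0, "ay": 0, "az": 0.5, "claw": 0.0}, {"x": -0.002, "y": 0.01, "z": 0.015, "ax": 0, "ay": 0, "az": 0.5, "claw": 0.0}, {"x": -0.002, "y": 0.01, "z": 0.025, "ax": 0, "ay": 0, "az": 0.5, "claw": 0.0}, {"x": -0.002, "y": 0.01, "z": 0.025, "ax": 0, "ay": 0, "az": 0.5, "claw": 0.0}]'

```text
t: 6.8
ee_pos: [0.5823, -0.2859, 0.2654]
eef_rot: [[0.984, 0.18, 0.0], [0.18, -0.984, 0.003], [0.001, -0.003, -1.0]]
wrist_force: [-0.5, 0.2, -1.8]
grip_width: 0.298
grip_force: 30.0
```

```bash
python3 -c "
from h import *
imaging.get_image('wrist');imaging.get_image('wrist')
delta([.583,-.2863,.162],10.4)"
```

```text
t 6.9 pos [ 0.5834 -0.2865  0.2674] q [ 0.38  0.58  0.07  1.45 -0.04  1.11 -0.94] F [-0.6 -0.1 -0.4] g 0.2942812974755021 29.985901415348053
shift mm [-8.000e-01 -1.000e-01  1.054e+02] turn deg [-0.08 -0.21 -0.04]
```

servo_tool --targets '[{"x": 0, "y": 0, "z": 0.012, "ax": 0, "ay": 0, "az": 0, "claw": 0.0}, {"x": 0, "y": 0, "z": 0.024, "ax": 0, "ay": 0, "az": 0, "claw": 0.0}, {"x": 0, "y": 0, "z": 0.036, "ax": 0, "ay": 0, "az": 0, "claw": 0.0}, {"x": 0, "y": 0, "z": 0.048, "ax": 0, "ay": 0, "az": 0, "claw": 0.0}, {"x": 0, "y": 0, "z": 0.06, "ax": 0, "ay": 0, "az": 0, "claw": 0.0}, {"x": 0, "y": 0, "z": 0.072, "ax": 0, "ay": 0, "az": 0, "claw": 0.0}, {"x": 0, "y": 0, "z": 0.084, "ax": 0, "ay": 0, "az": 0, "claw": 0.0}, {"x": 0, "y": 0, "z": 0.096, "ax": 0, "ay": 0, "az": 0, "claw": 0.0}, {"x": 0, "y": 0, "z": 0.106, "ax": 0, "ay": 0, "az": 0, "claw": 0.0}, {"x": 0, "y": 0, "z": 0.106, "ax": 0, "ay": 0, "az": 0, "claw": 0.0}]'

```text
t: 7.73
ee_pos: [0.583, -0.2863, 0.16]
eef_rot: [[0.984, 0.18, 0.001], [0.18, -0.984, 0.003], [0.002, -0.002, -1.0]]
wrist_force: [-0.9, 0.2, -1.0]
grip_width: 0.293
grip_force: 30.0
```

```bash
python3 - <<'E'
from h import *
im=imaging.get_image('side'); a=im[0:250,250:570,::-1]
im=imaging.get_image('wrist'); b=im[:,:,::-1]
cv2.imwrite('pics/s4.png',np.hstack([cv2.resize(a,(400,312)),cv2.resize(b,(400,250))[:,:] if 0 else cv2.copyMakeBorder(cv2.resize(b,(400,250)),0,62,0,0,0)]))
delta([.583,-.2863,.162],10.4)
E
```

```text
t 7.8333 pos [ 0.5841 -0.2868  0.162 ] q [ 0.38  0.68  0.06  1.57 -0.05  0.89 -0.93] F [-1.6  0.3 -1.7] g 0.29036437971068163 29.986056089401245
shift mm [-1.  -0.7 -0. ] turn deg [-0.04 -0.24 -0.06]
```

View pics/s4.png

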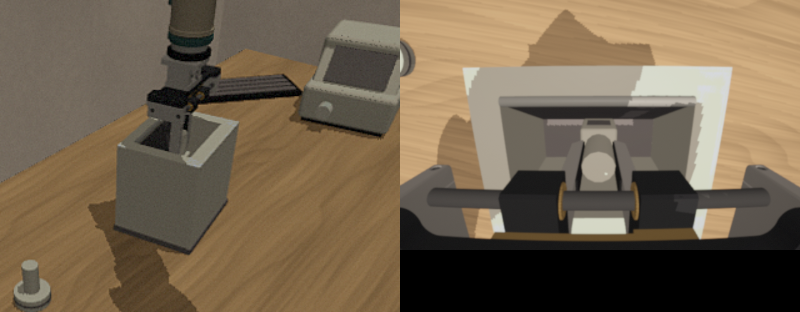

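servo_tool --targets '[{"x": 0, "y": 0, "z": 0, "ax": 0, "ay": 0, "az": 0, "claw": 0.07}, {"x": 0, "y": 0, "z": 0, "ax": 0, "ay": 0, "az": 0, "claw": 0.07}, {"x": 0, "y": 0, "z": 0, "ax": 0, "ay": 0, "az": 0, "claw": 0.07}, {"x": 0, "y": 0, "z": 0, "ax": 0, "ay": 0, "az": 0, "claw": 0.07}, {"x": 0, "y": 0, "z": 0, "ax": 0, "ay": 0, "az": 0, "claw": 0.07}, {"x": 0, "y": 0, "z": 0, "ax": 0, "ay": 0, "az": 0, "claw": 0.07}, {"x": 0, "y": 0, "z": 0, "ax": 0, "ay": 0, "az": 0, "claw": 0.07}, {"x": 0, "y": 0, "z": 0, "ax": 0, "ay": 0, "az": 0, "claw": 0.07}]'

```text
t: 8.5
ee_pos: [0.5845, -0.287, 0.1626]
eef_rot: [[0.984, 0.179, 0.005], [0.179, -0.984, 0.001], [0.005, 0.0, -1.0]]
wrist_force: [-1.5, -0.8, 0.3]
grip_width: 0.743
grip_force: 0.6
```

```bash
python3 - <<'E'
from h import *
im=imaging.get_image('wrist'); cv2.imwrite('pics/w5.png',im[:,:,::-1])
delta([.583,-.2863,.162],10.4)
E
```

```text
t 8.55 pos [ 0.5845 -0.287   0.1625] q [ 0.38  0.68  0.06  1.57 -0.05  0.89 -0.93] F [-1.4 -0.1  2.1] g 0.742197694143759 0.6306908576516435
shift mm [-1.3 -1.   0.5] turn deg [ 0.   -0.31 -0.07]
```

View pics/w5.png

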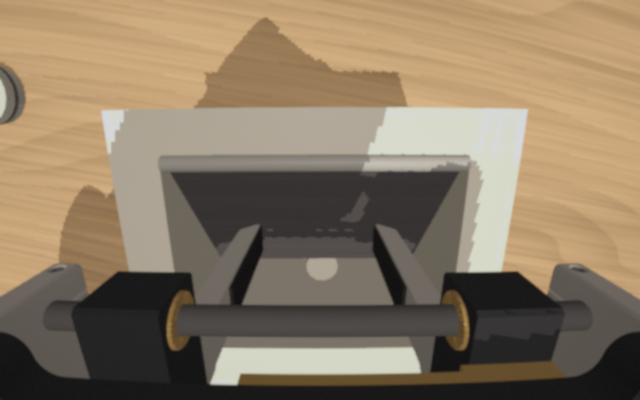

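The cartridge has dropped clear: its neck top shows deep in the bin at (322,268), and the flap rests on the fingers. I'll withdraw straight up.

servo_tool --targets '[{"x": 0, "y": 0, "z": -0.01, "ax": 0, "ay": 0, "az": 0, "claw": 0.07}, {"x": 0, "y": 0, "z": -0.02, "ax": 0, "ay": 0, "az": 0, "claw": 0.07}, {"x": 0, "y": 0, "z": -0.03, "ax": 0, "ay": 0, "az": 0, "claw": 0.07}, {"x": 0, "y": 0, "z": -0.04, "ax": 0, "ay": 0, "az": 0, "claw": 0.07}, {"x": 0, "y": 0, "z": -0.06, "ax": 0, "ay": 0, "az": 0, "claw": 0.07}, {"x": 0, "y": 0, "z": -0.09, "ax": 0, "ay": 0, "az": 0, "claw": 0.07}, {"x": 0, "y": 0, "z": -0.12, "ax": 0, "ay": 0, "az": 0, "claw": 0.07}, {"x": 0, "y": 0, "z": -0.15, "ax": 0, "ay": 0, "az": 0, "claw": 0.07}, {"x": 0, "y": 0, "z": -0.15, "ax": 0, "ay": 0, "az": 0, "claw": 0.07}, {"x": 0, "y": 0, "z": -0.15, "ax": 0, "ay": 0, "az": 0, "claw": 0.07}]'

```text
t: 9.38
ee_pos: [0.5851, -0.2875, 0.3157]
eef_rot: [[0.984, 0.18, 0.011], [0.18, -0.984, -0.001], [0.01, 0.003, -1.0]]
wrist_force: [0.0, 0.5, -0.0]
grip_width: 0.742
grip_force: 0.0
```

```bash
python3 - <<'E'
from h import *
a=imaging.get_image('side')[:,:,::-1]; b=imaging.get_image('wrist')[:,:,::-1]
o=np.zeros((500,800,3),np.uint8); o[:250,:400]=cv2.resize(a,(400,250)); o[:250,400:]=cv2.resize(b,(400,250)); o[250:,:400]=cv2.resize(a[70:210,310:470][:100],(400,250))
cv2.imwrite('pics/s6.png',o)
delta([.583,-.2863,.162],10.4)
E
```

```text
t 9.4833 pos [ 0.5834 -0.2867  0.3123] q [ 0.37  0.55  0.07  1.38 -0.04  1.21 -0.94] F [-0.8  0.4  0.2] g 0.7465283996121401 0.0
shift mm [ -1.   -0.4 150.3] turn deg [-0.03 -0.28 -0.05]
```

View pics/s6.png

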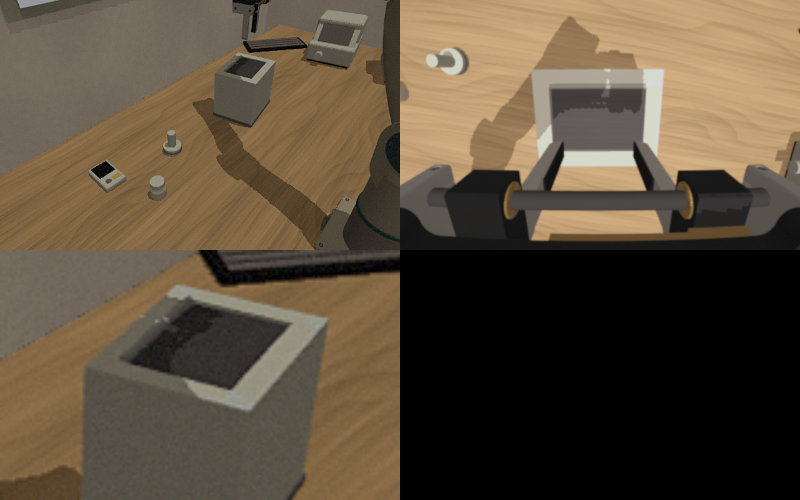

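The flap is level and shut (side view, about (245,67)), the gripper is clear of it, and the filter is still standing at (172,143).

```bash
python3 -c "
from cell import arm
print(arm.hand_in())"
```

```text
the job is handed in; nothing more can be done
None
```

The spent cartridge is in the return bin with the flap shut behind it, the breath filter was left standing where it was, and the job was handed in at about 9.5 s.

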